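Walk a cast chocolate block round and set it against the fence

TASK

With the fingers only, push the heavy chocolate block round by its corners, alternating sides so that it turns almost on the spot (its middle still within 5 cm of where it began), until one of its two long sides squarely faces the steel fence while the block still stands at least 15 mm clear of it. Then slide it straight up so that this whole long side lies flush against the fence, within the fence's length, and take the hand away. Push only against its sides: do not grip, lift, tip or press down on it, do not let it bump the fence while it is still crooked, and leave the tub, the thermometer and the palette knife where they are.

Things in the scene. Friction and masses are not known exactly. Their poses are not given: they have to be found in the camera images.
- block: loose dark chocolate block, low raised squares on top: 98 mm (own x) by 145 mm (own y) by 48 mm high, 0.7 to 1.0 kg. Origin: centre of its underside; z up. The long sides look along +x and -x, both alike. Sides vertical from 3 to 45 mm up, on a slightly smaller foot. A push of 2 to 12 N slides it; pushed near the end of a long side it turns about a point some 60 to 80 mm beyond its centre.
- fence: fixed steel angle, 250 mm long, upright leaf 34 mm high, two black clamp knobs behind it. Origin: at worktop height, middle of the foot of its upright face. The face is the plane x = 0 of this frame and looks along -x (to robot and block); y runs along the face, z up. The block is flush with its origin at x = -49 mm here.
- tub: bystander: closed round white tub with blue lid, 122 mm across, 60 mm high. Origin: centre of its underside.
- thermometer: bystander: white and green pistol-shaped thermometer lying on its side, about 160 by 145 mm, 38 mm high. Origin: under the middle of the white barrel (62 x 130 mm, barrel along its y); the green handle runs out to 130 mm along -x.
- knife: bystander: small palette knife with black handle, 220 mm long along its x (handle to -x), 22 mm wide, 18 mm high, lying flat to the left of the fence, pointing away from the robot. Origin: underside, near mid length.
Mind the look-alikes: they are no part of the job. There is more than one size of the block; the one meant has the size given above.

How it is judged:
By the outcome, as a careful person would: the job done as asked, in the order asked, and still so for the second after the job is handed in, with the robot touching nothing.
It also fails if it takes over 67 s, if anything falls off the work surface, if the arm or the gripper's body presses on something with over 40 N, if the wrist force passes 120 N, or if a joint passes its speed limit or range.

ROBOT

A 6-joint arm with a two-finger parallel gripper is mounted at the origin on the work surface. World frame = base frame: x ahead of the robot, y to its left, z up, the work surface at z = 0. Lengths are in mm, angles in rad, forces in N, time in s.
With the tool pointing down it reaches from about 250 to 775 mm from the base axis. Payload 8.9 kg.
Tool frame: the origin (TCP) lies midway between the tips of the shut fingers; the grasp point (between the pads) lies 19 mm behind it; z points along the fingers, x is the direction in which the jaws open and shut, and the axes are right-handed (so a half turn about z gives the same grasp; the last joint's range is limited). The gripper opens to 85 mm and grips with 20 to 120 N. Pads are 22 mm wide; open, the fingers measure 114 mm over their backs; the gripper's body (76 mm by 85 mm) begins 54 mm behind the grasp point. The pads swing forward as they close: fully open they stand 13 mm farther back than shut.
Start: joints at [-1.436, 0.291, -0.153, 1.127, 0, 1.431], TCP at [141.957, -505.442, 204.905] pointing down, gripper open.
Joint ranges: [-2.52, 2.52], [-0.91, 1.74], [-1.3, 1.37], [-1.96, 2.02], [-1.52, 1.47], [-3.14, 3.14]. Speed limits (rad/s): [2.22, 2.22, 2.79, 3.14, 3.14, 3.14].

INTERFACE

Orientations are given as a unit quaternion [w, x, y, z].
In Python, from rig import * gives the robot as it stands.
- The arm moves only by the shell command python3 -m jog 'ROWS' [FORCE]. ROWS is JSON, a list of rows, each a list of 3 entries, a list of its own where there are three numbers: the shift along the tool's x, y, z in units of 25 mm (1.0 is 25 mm), then the turn, a rotation vector about the tool's x, y, z in degrees, then the gripper command: -1 is shut, 1 is fully open, values between are in proportion. A call has 1 to 8 rows; each row shifts and turns the commanded pose from where the row before left it, along the tool's axes as they then stand; what a row does not reach is not made up. A row lasts 1/10 s, in which the tool goes at most 50 mm and 8.59 degrees, less where a joint would pass 70% of its speed; a pose out of reach is approached as far as the arm can. A call is refused whole if a number of a shift passes 1 or a number of a turn 8.59, either way. A call with a gripper value outside its range is refused whole. The fingers move at their own pace and stop on an object; FORCE is the grip in N (left out, the last holds). Time passes only in rows, so rows that do not move let the fingers close. It gives the time, the measured TCP pose, the force and the opening at its end, in the units of the state.
- sense(): the state, without advancing time (a new reading comes with each control period).
- grab_frame(name): name is "scene" or "top"; returns (picture, depth): 420x560x3 uint8, red, green, blue; 420x560 float32, mm along the optical axis (not along the pixel's ray), 0 where there is no reading.
- camera_model(name): a dict with "fx", "fy", "cx", "cy" (pixels), "D" ([k1, k2, p1, p2, k3] as OpenCV has them; the pictures are not rectified), "R" (3x3) and "t" (3): a world point X has camera coordinates R X + t. Camera axes: x right, y down, z forward; pixel columns grow to the right and rows downward; lengths in mm; the calibration is good to about 2 mm. A picture is of the moment at which its call begins. camera_model takes no time and is no camera call.
- hand_in(): hands the job in, once; it reports no verdict.
The state is a dict: "clock": time; "joints": joint angles; "qd": joint speeds; "joint_efforts": joint torques, N m; "tool_pos": TCP position; "tcp_rot": TCP orientation; "wrist_force": force on the tool from outside, world axes, zero at the start; "torque": the same for the moment, N m; "grip_width": opening from 0.0 (shut) to 1.0 (fully open).
Only numpy, scipy, OpenCV 4.12 (cv2) and the standard library are available. Lean on these libraries where they do the work, as an engineer would, in place of code of your own. Each camera call takes 0.05 s, during which the arm holds its last target.

## Working session

There is one attempt and no reset: what is moved stays moved. The work goes in short steps, Python scripts to look and compute and a shell command to move; the robot and the scene stay as the last step left them, time stands still between calls to the robot, and variables do not carry over. Pictures are saved under pics/ and viewed, and the job is handed in when it is done.

```bash
mkdir -p pics; ls
python3 - <<'E'
from rig import *
import cv2
for n in ("scene","top"):
    p,d=grab_frame(n)
    cv2.imwrite(f"pics/{n}0.png",p[:,:,::-1])
    c=camera_model(n); print(n,c)
print(sense())
E
```

```text
pics
scene {'fx': 471.3669222613495, 'fy': 471.3669222613495, 'cx': 283.1424724808966, 'cy': 201.9339169179916, 'D': array([-0.08252872,  0.        ,  0.        ,  0.        ,  0.        ]), 'R': array([[ 0.61419199,  0.78898247,  0.01657896],
       [ 0.56688119, -0.42648461, -0.70480962],
       [-0.54901176,  0.44228672, -0.70920275]]), 't': array([-343.95274112, -271.35455429, 1717.12693214])}
top {'fx': 434.4833498243544, 'fy': 434.4833498243544, 'cx': 280.7037864036796, 'cy': 203.70403272803475, 'D': array([-0.06501106,  0.        ,  0.        ,  0.        ,  0.        ]), 'R': array([[-9.36773193e-04, -9.99800038e-01,  1.99751257e-02],
       [-9.95542335e-01, -9.51465791e-04, -9.43109413e-02],
       [ 9.43110883e-02, -1.99744312e-02, -9.95342374e-01]]), 't': array([  -6.67848093,  551.00730894, 1042.56237799])}
{'clock': 0.1, 'joints': array([-1.43629413e+00,  2.91211053e-01, -1.53978641e-01,  1.12670784e+00,
       -3.08433430e-05,  1.43149492e+00]), 'qd': array([ 3.81892966e-04, -2.42769275e-04,  1.28585490e-03, -1.53536209e-03,
        1.18176051e-04,  7.35830980e-06]), 'joint_efforts': array([ 1.69588177e-03, -5.37976706e+01,  3.31920004e+01,  9.22412204e-03,
       -1.49385310e-04, -3.02966164e-06]), 'tool_pos': array([ 141.89760092, -505.05834218,  204.42339663]), 'tcp_rot': array([-3.79389185e-04,  7.96992765e-01, -6.03988601e-01, -3.99330158e-04]), 'wrist_force': array([ 0.35936217, -0.54865244, -0.33825261]), 'torque': array([-0.01656035, -0.05585166, -0.01467068]), 'grip_width': 0.9963187959225853}
```

View pics/top0.png

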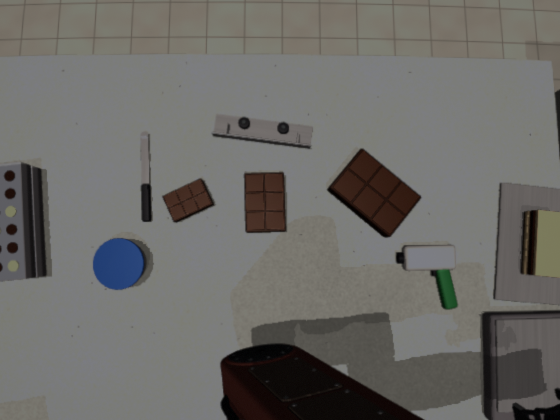

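View pics/scene0.png

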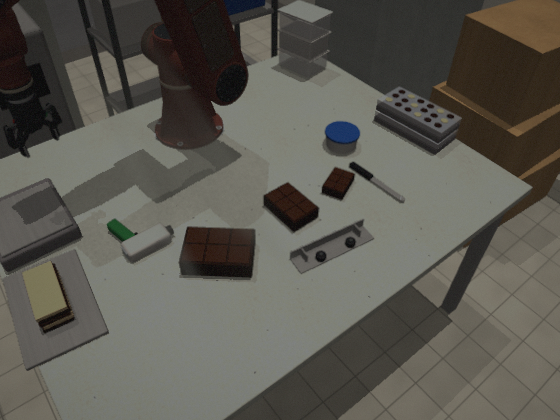

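The top view shows three chocolate blocks: small (190,200), middle (265,202) and large (375,192). The fence is at (265,130), the knife at (146,175), the tub at (119,263) and the thermometer at (430,260). I'll measure the sizes next.

```bash
cat > h.py <<'E'
from rig import *
import numpy as np, cv2
def cloud(n):
    p,d=grab_frame(n); c=camera_model(n)
    K=np.array([[c['fx'],0,c['cx']],[0,c['fy'],c['cy']],[0,0,1]])
    H,W=d.shape
    uv=np.stack(np.meshgrid(np.arange(W),np.arange(H)),-1).reshape(-1,1,2).astype(np.float32)
    xy=cv2.undistortPoints(uv,K,np.array(c['D'])).reshape(H,W,2)
    X=np.dstack([xy[...,0]*d,xy[...,1]*d,d])
    Wd=(X-c['t'])@c['R']
    Wd[d<=0]=np.nan
    return p,Wd
def proj(n,P):
    c=camera_model(n); K=np.array([[c['fx'],0,c['cx']],[0,c['fy'],c['cy']],[0,0,1]])
    r,_=cv2.Rodrigues(c['R']); return cv2.projectPoints(np.array(P,float).reshape(-1,3),r,np.array(c['t']),K,np.array(c['D']))[0].reshape(-1,2)
def pix2plane(n,uv,z):
    c=camera_model(n); K=np.array([[c['fx'],0,c['cx']],[0,c['fy'],c['cy']],[0,0,1]])
    xy=cv2.undistortPoints(np.array(uv,np.float32).reshape(-1,1,2),K,np.array(c['D'])).reshape(-1,2)
    ray=np.c_[xy,np.ones(len(xy))]@c['R']; o=-np.array(c['R']).T@np.array(c['t'])
    return o+ray*((z-o[2])/ray[:,2])[:,None]
E
cat > m.py <<'E'
from h import *
import sys
p,W=cloud("top")
z=W[...,2]
print("table z",np.nanmedian(z[220:240,300:380]))
def comp(mask):
    n,l,s,c=cv2.connectedComponentsWithStats(mask.astype(np.uint8)); return [(l==i,s[i]) for i in range(1,n) if s[i][4]>60]
for m,s in comp((z>10)&(z<90)):
    P=W[m]; zt=np.nanpercentile(P[:,2],90)
    T=P[P[:,2]>zt-6]
    (c,wh,a)=cv2.minAreaRect(T[:,:2].astype(np.float32))
    print("px",s[:4],"ztop %.1f"%zt,"c",np.round(c,1),"wh",np.round(wh,1),"ang %.1f"%a)
E
python3 m.py
```

```text
table z -0.013825604685323888
px [238 116  12  13] ztop 22.7 c [759.8  88.1] wh [27.9 27.4] ang 44.1
px [211 122 100  26] ztop 35.1 c [726.6  41.8] wh [248.5  32.1] ang 82.2
px [277 122  12  12] ztop 22.9 c [746.  -11.5] wh [28.  25.8] ang 86.3
px [140 132  11  90] ztop 19.0 c [621.5 332.5] wh [225.9  22.8] ang 2.2
px [327 148  94  89] ztop 64.7 c [ 577.4 -234.6] wh [189.3 127.6] ang 50.8
px [ 22 162  23 117] ztop 82.0 c [508.6 593.3] wh [274.    6.3] ang 5.5
px [244 172  42  61] ztop 49.9 c [554.9  33.6] wh [144.5  97.4] ang 1.7
px [162 178  52  45] ztop 37.2 c [560.7 222.4] wh [ 71.9 104.7] ang 26.2
px [495 183  65 122] ztop 75.9 c [ 451.2 -651.8] wh [ 64.9 160.5] ang 85.6
px [ 93 238  53  52] ztop 62.2 c [406.6 378.6] wh [119.3 119.1] ang 14.1
px [397 245  61  65] ztop 39.0 c [ 373.2 -368.7] wh [141.6 153. ] ang 88.2
px [482 311  78 109] ztop 65.4 c [ 157.2 -596.6] wh [166.1 231.1] ang 88.2
```

```bash
cat > m2.py <<'E'
from h import *
def block(p,W,ret=False,box=(440,670,-80,150)):
    z=W[...,2]
    m=(z>35)&(z<60)&(W[...,0]>box[0])&(W[...,0]<box[1])&(W[...,1]>box[2])&(W[...,1]<box[3])
    n,l,s,c=cv2.connectedComponentsWithStats(m.astype(np.uint8)); i=1+np.argmax(s[1:,4]); m=l==i
    T=W[m][:,:2].astype(np.float32); return cv2.minAreaRect(T),m
if __name__=="__main__":
    p,W=cloud("top")
    print(block(p,W)[0])
    z=W[...,2]
    m=(z>27)&(z<42)&(W[...,0]>680)&(W[...,0]<780)&(abs(W[...,1]-40)<150)
    F=W[m]; print(len(F))
    # front edge: per-column lowest row
    vs,us=np.where(m); print(us.min(),us.max())
    pts=[]
    for u in range(us.min(),us.max()+1):
        v=vs[us==u]
        if len(v): pts.append((u,v.min(),v.max(),W[v.max(),u,0],W[v.max(),u,1],W[v.max(),u,2],W[v.min(),u,0]))
    pts=np.array(pts); print(np.round(pts[::9],1))
    A=np.polyfit(pts[:,4],pts[:,3],1); print("edge x = a*y+b",A, np.std(pts[:,3]-np.polyval(A,pts[:,4])), pts[:,4].min(),pts[:,4].max())
    # scene cloud
    for nm in ["scene"]:
        p2,W2=cloud(nm); z2=W2[...,2]
        m=(z2>27)&(z2<42)&(W2[...,0]>680)&(W2[...,0]<780)&(abs(W2[...,1]-40)<150)
        F=W2[m]; print(nm,len(F),np.polyfit(F[:,1],F[:,0],1),F[:,1].min(),F[:,1].max()); print(cv2.minAreaRect(F[:,:2].astype(np.float32)))
        print(block(p2,W2)[0])
        mm=(z2>8)&(z2<33)&(W2[...,0]>680)&(W2[...,0]<780)&(abs(W2[...,1]-40)<150)
    cv2.imwrite("pics/crop.png",cv2.resize(p[100:260,190:340,::-1],None,fx=4,fy=4,interpolation=cv2.INTER_CUBIC)[:600])
E
python3 m2.py
```

```text
((555.0699462890625, 33.715545654296875), (144.96556091308594, 98.00623321533203), 1.7567036151885986)
252
211 310
[[211.  131.  132.  728.4 166.   35.6 731.5]
 [220.  132.  133.  726.6 144.1  32.7 727.8]
 [229.  134.  135.  721.9 121.8  31.3 722.4]
 [238.  135.  136.  719.3  99.4  31.6 721.1]
 [247.  136.  137.  716.4  76.9  33.3 719.1]
 [256.  137.  139.  712.9  54.8  27.3 715.8]
 [265.  138.  140.  710.4  32.4  27.3 713.6]
 [274.  140.  141.  707.1   9.9  30.6 708.8]
 [283.  141.  142.  704.5 -12.4  31.6 706.5]
 [292.  142.  143.  702.4 -34.9  30.  703.9]
 [301.  143.  144.  698.6 -56.9  35.5 701.6]
 [310.  144.  145.  696.5 -79.3  34.1 699. ]]
edge x = a*y+b [1.29776041e-01 7.06327607e+02] 0.6064533967892609 -79.31524847628876 166.04988802532594
scene 232 [1.25625393e-01 7.09065436e+02] -81.00632123624929 168.6636393681157
((724.5694580078125, 42.14025115966797), (250.88424682617188, 36.5766487121582), 83.23101806640625)
((553.2423095703125, 32.59475326538086), (150.67857360839844, 101.53092193603516), 2.213582992553711)
```

Run:
```python
from h import *
p,W=cloud("top")
print(np.round(W[120:152:1,262],1))
```

```text
[[ 7.676e+02  4.050e+01  6.800e+00]
 [ 7.651e+02  4.050e+01  6.500e+00]
 [ 7.646e+02  4.070e+01 -8.000e-01]
 [ 7.612e+02  4.060e+01  1.600e+00]
 [ 7.568e+02  4.050e+01  7.800e+00]
 [ 7.547e+02  4.050e+01  6.200e+00]
 [ 7.540e+02  4.070e+01 -7.000e-01]
 [ 7.502e+02  4.050e+01  3.500e+00]
 [ 7.480e+02  4.060e+01  1.800e+00]
 [ 7.451e+02  4.050e+01  3.000e+00]
 [ 7.434e+02  4.060e+01 -4.000e-01]
 [ 7.394e+02  4.050e+01  4.600e+00]
 [ 7.374e+02  4.050e+01  2.400e+00]
 [ 7.351e+02  4.050e+01  1.000e+00]
 [ 7.326e+02  4.050e+01  5.000e-01]
 [ 7.293e+02  4.050e+01  3.500e+00]
 [ 7.265e+02  4.040e+01  4.000e+00]
 [ 7.235e+02  4.040e+01  5.600e+00]
 [ 7.137e+02  3.970e+01  3.440e+01]
 [ 7.118e+02  3.970e+01  3.190e+01]
 [ 7.120e+02  4.000e+01  2.080e+01]
 [ 7.108e+02  4.010e+01  1.510e+01]
 [ 7.121e+02  4.050e+01 -9.000e-01]
 [ 7.093e+02  4.050e+01 -0.000e+00]
 [ 7.067e+02  4.050e+01 -2.000e-01]
 [ 7.044e+02  4.050e+01 -1.400e+00]
 [ 7.009e+02  4.040e+01  2.400e+00]
 [ 6.986e+02  4.040e+01  1.100e+00]
 [ 6.961e+02  4.040e+01  6.000e-01]
 [ 6.930e+02  4.030e+01  2.800e+00]
 [ 6.916e+02  4.050e+01 -2.700e+00]
 [ 6.891e+02  4.040e+01 -3.000e+00]]
```

View pics/crop.png

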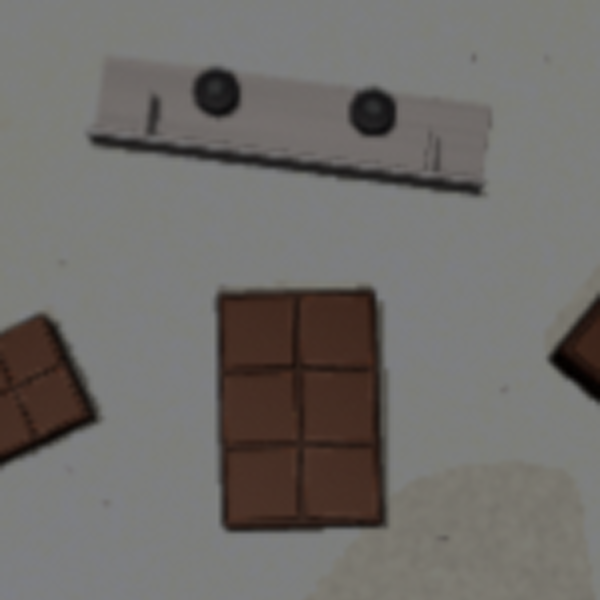

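The middle block (98x145, top at 48) at about (555, 34) is the target. The fence face is x ≈ 0.129y+706.3. I'll work in fence axes by turning the tool so that tool x = fence y and tool y = fence x, with the fingers shut.

```bash
cat > st.py <<'E'
from h import *
from scipy.spatial.transform import Rotation as R
A=0.1290; B=706.35; TH=-np.arctan(A); YM=43.3
O=np.array([B+A*YM,YM]); ex=np.array([np.cos(TH),np.sin(TH)]); ey=np.array([-ex[1],ex[0]])
def toF(p): p=np.asarray(p)[...,:2]-O; return np.stack([p@ex,p@ey],-1)
def toW(f): f=np.asarray(f,float); return O+f[0]*ex+f[1]*ey
def tcp():
    s=sense(); q=s['tcp_rot']; r=R.from_quat([q[1],q[2],q[3],q[0]]).as_matrix()
    f=toF(s['tool_pos']); yaw=np.degrees(np.arctan2(r[1,0],r[0,0])-TH)
    tilt=np.degrees(np.arccos(-r[2,2]))
    print("t %.2f TCP_F x %.1f y %.1f z %.1f yaw(of tool x; want 90) %.1f tilt %.2f F %s grip %.2f"%(s['clock'],f[0],f[1],s['tool_pos'][2],(yaw+180)%360-180,tilt,np.round(s['wrist_force'],1),s['grip_width']))
    return f,s
def blk(W,p,name):
    z=W[...,2]; f=toF(np.nan_to_num(W))
    m=(z>38)&(z<58)&(f[...,0]>-280)&(f[...,0]<8)&(abs(f[...,1]+20)<135)
    hsv=cv2.cvtColor(p,cv2.COLOR_RGB2HSV)
    m&=(hsv[...,0]<20)&(hsv[...,1]>80)
    n,l,s,c=cv2.connectedComponentsWithStats(m.astype(np.uint8)); i=1+np.argmax(s[1:,4]); m=l==i
    (c,wh,a)=cv2.minAreaRect(f[m].astype(np.float32))
    if wh[0]<wh[1]: a+=90; 
    a%=180
    print(name,"n",m.sum(),"block_F c",np.round(c,1),"wh",np.round(wh,1),"long axis %.1f (want 90)"%a)
    return np.array(c),a
def look(tag=None,cams=("top",)):
    out=None
    for n in cams:
        p,W=cloud(n)
        try:
            r=blk(W,p,n); out=out or r
        except Exception as e: print(n,e)
        if tag: cv2.imwrite(f"pics/{tag}_{n}.png",p[:,:,::-1])
    return out
E
python3 -c "
from st import *
tcp(); look(None,('top','scene'))"
python3 -m jog '[[[0,0,0],[0,0,-8.5],-1],[[0,0,0],[0,0,-8.5],-1],[[0,0,0],[0,0,-8.5],-1],[[0,0,0],[0,0,-8.5],-1],[[0,0,0],[0,0,-8.5],-1],[[0,0,0],[0,0,-8.5],-1],[[0,0,0],[0,0,-8.5],-1],[[0,0,0],[0,0,-8.5],-1]]'
python3 -m jog '[[[0,0,0],[0,0,-8.5],-1],[[0,0,0],[0,0,-8.5],-1],[[0,0,0],[0,0,-8.5],-1],[[0,0,0],[0,0,-8.5],-1],[[0,0,0],[0,0,-8.5],-1],[[0,0,0],[0,0,-8.5],-1],[[0,0,0],[0,0,-8.5],-1],[[0,0,0],[0,0,-8.5],-1]]'
python3 -c "
from st import *
tcp()"
```

```text
t 0.30 TCP_F x -495.1 y -617.0 z 204.7 yaw(of tool x; want 90) -67.0 tilt 0.02 F [ 0.  -0.3 -0.4] grip 1.00
top n 2255 block_F c [-155.3  -30.8] wh [141.6  94.1] long axis 9.3 (want 90)
scene n 1090 block_F c [-152.6  -33.6] wh [143.2  94.8] long axis 8.9 (want 90)
clock: 1.2
tool_pos: [141.9, -505.4, 204.9]
tcp_rot: [-0.0, 0.999, -0.052, -0.0]
wrist_force: [-0.3, 1.1, 0.1]
grip_width: 0.004
clock: 2.0
tool_pos: [142.0, -505.4, 204.9]
tcp_rot: [-0.0, 0.857, 0.515, 0.0]
wrist_force: [-0.8, -0.5, -0.5]
grip_width: 0.001
t 2.00 TCP_F x -495.1 y -617.1 z 204.9 yaw(of tool x; want 90) 69.4 tilt 0.00 F [-0.8 -0.5 -0.5] grip 0.00
```

```bash
python3 -m jog '[[[0,0,0],[0,0,-6.9],-1],[[0,0,0],[0,0,-6.9],-1],[[0,0,0],[0,0,-6.8],-1],[[0.5,0.4,0],[0,0,0],-1],[[0.95,0.75,0],[0,0,0],-1],[[0.95,0.75,0],[0,0,0],-1],[[0.95,0.75,0],[0,0,0],-1],[[0.95,0.75,0],[0,0,0],-1]]' >/dev/null
python3 -m jog '[[[0.95,0.75,0],[0,0,0],-1],[[0.95,0.75,0],[0,0,0],-1],[[0.95,0.75,0],[0,0,0],-1],[[0.95,0.75,0],[0,0,0],-1],[[0.95,0.75,0],[0,0,0],-1],[[0.95,0.75,0],[0,0,0],-1],[[0.95,0.75,0],[0,0,0],-1],[[0.95,0.75,0],[0,0,0],-1]]'>/dev/null
python3 -m jog '[[[0.95,0.75,0],[0,0,0],-1],[[0.95,0.75,0.3],[0,0,0],-1],[[0.95,0.75,0.3],[0,0,0],-1],[[0.95,0.75,0.3],[0,0,0],-1],[[0.95,0.75,0.3],[0,0,0],-1],[[0.95,0.75,0.3],[0,0,0],-1],[[0.95,0.75,0.3],[0,0,0],-1],[[0.95,0.75,0.3],[0,0,0],-1]]'
python3 -c "
from st import *
tcp(); look('a',('top','scene'))"
```

```text
clock: 4.4
tool_pos: [589.4, -72.0, 152.1]
tcp_rot: [-0.0, 0.754, 0.657, 0.0]
wrist_force: [1.0, -1.2, 0.1]
grip_width: -0.003
t 4.40 TCP_F x -106.8 y -130.1 z 152.1 yaw(of tool x; want 90) 89.5 tilt 0.01 F [ 1.  -1.2  0.1] grip -0.00
top n 1713 block_F c [-155.4  -29.4] wh [141.5  92.5] long axis 7.6 (want 90)
scene n 1080 block_F c [-152.9  -33.6] wh [145.5  93.2] long axis 8.7 (want 90)
```

View pics/a_scene.png

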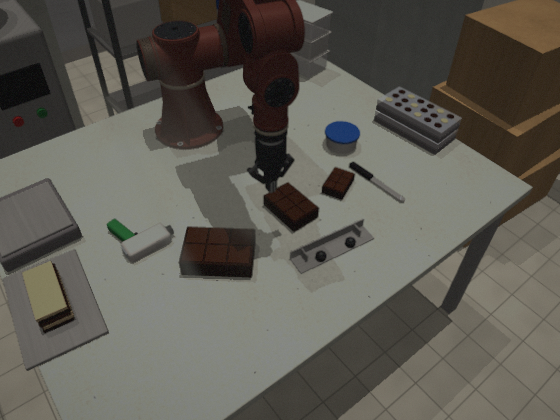

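```bash
python3 -m jog '[[[0.6,0.5,0.5],[0,0,-0.5],-1],[[0.6,0.4,0.8],[0,0,0],-1],[[0,0,0.9],[0,0,0],-1],[[0,0,0.9],[0,0,0],-1],[[0,0,0.9],[0,0,0],-1],[[0,0,0.9],[0,0,0],-1],[[0,0,0.6],[0,0,0],-1],[[0,0,0],[0,0,0],-1]]'>/dev/null
python3 -c "
from st import *
tcp(); look('b',('top','scene'))"
```

```text
t 5.30 TCP_F x -86.8 y -101.8 z 13.1 yaw(of tool x; want 90) 90.0 tilt 0.23 F [ 0.2  0.7 -0.1] grip -0.00
top n 318 block_F c [-126.7   -1.2] wh [75.9 43.9] long axis 7.9 (want 90)
scene n 337 block_F c [-124.3  -28.2] wh [85.2 91.8] long axis 99.4 (want 90)
```

View pics/b_top.png

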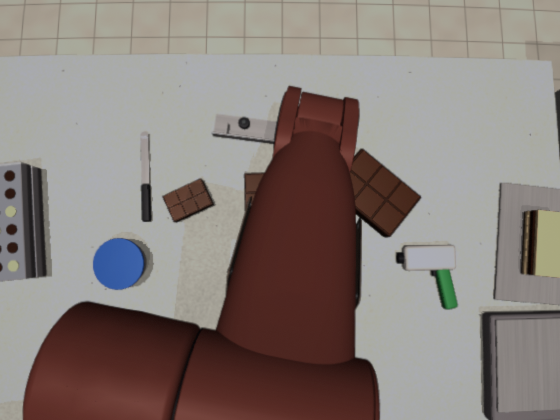

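View pics/b_scene.png

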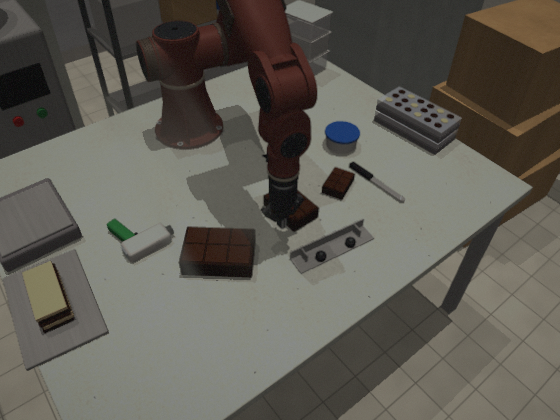

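```bash
python3 -m jog '[[[0.3,0,0],[0,0,0],-1],[[0.3,0,0],[0,0,0],-1],[[0.24,-0.04,0],[0,0,0],-1],[[0.24,-0.05,0],[0,0,0],-1],[[0.24,-0.06,0],[0,0,0],-1],[[0.24,-0.07,0],[0,0,0],-1],[[0.24,-0.08,0],[0,0,0],-1],[[0.24,-0.08,0],[0,0,0],-1]]'
python3 -c "
from st import *
tcp()"
```

```text
clock: 6.2
tool_pos: [613.3, 4.5, 15.5]
tcp_rot: [0.001, 0.75, 0.661, 0.001]
wrist_force: [4.0, -2.9, 0.6]
grip_width: -0.001
t 6.20 TCP_F x -92.9 y -51.1 z 15.5 yaw(of tool x; want 90) 90.1 tilt 0.15 F [ 4.  -2.9  0.6] grip -0.00
```

```bash
python3 -m jog '[[[0.24,-0.09,0],[0,0,0],-1],[[0.24,-0.1,0],[0,0,0],-1],[[0.24,-0.1,0],[0,0,0],-1],[[0,0,0],[0,0,0],-1],[[-0.6,0.2,0],[0,0,0],-1],[[-0.6,0,-0.6],[0,0,0],-1],[[0,0,-1],[0,0,0],-1],[[0,0,-1],[0,0,0],-1]]'
python3 -m jog '[[[0,0,-1],[0,0,0],-1],[[0,0,-1],[0,0,0],-1],[[0,0,-0.4],[0,0,0],-1]]'
python3 -c "
from st import *
tcp(); look('c',('top','scene'))"
```

```text
clock: 7.0
tool_pos: [607.5, -9.0, 81.1]
tcp_rot: [-0.001, 0.751, 0.66, -0.0]
wrist_force: [-0.2, 0.1, 0.2]
grip_width: 0.001
clock: 7.3
tool_pos: [609.3, -8.7, 143.1]
tcp_rot: [0.001, 0.751, 0.661, 0.001]
wrist_force: [0.1, 0.4, 0.1]
grip_width: 0.002
t 7.30 TCP_F x -95.2 y -64.7 z 143.1 yaw(of tool x; want 90) 90.1 tilt 0.19 F [0.1 0.4 0.1] grip 0.00
top n 2 block_F c [-175.2  112.5] wh [2.5 0. ] long axis 9.4 (want 90)
scene n 975 block_F c [-176.1   -9.9] wh [143.3  97. ] long axis 28.0 (want 90)
```

View pics/c_scene.png

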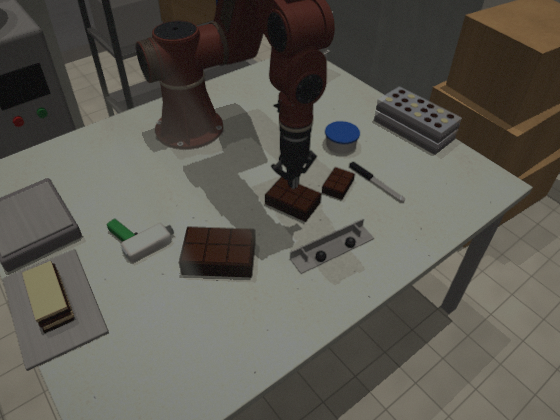

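View pics/c_top.png

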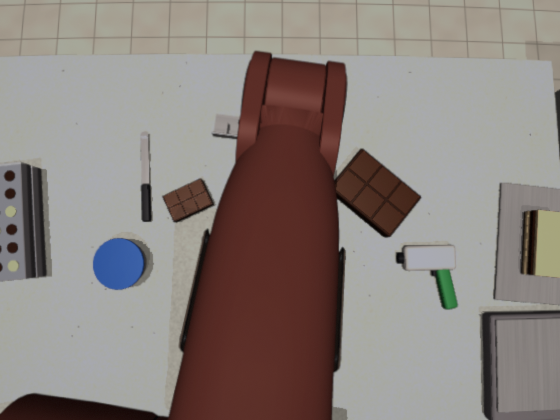

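```bash
python3 -m jog '[[[0.4,-0.5,0],[0,0,0],-1],[[0.6,-0.95,0],[0,0,0],-1],[[0.6,-1,0],[0,0,0],-1],[[0.6,-1,0],[0,0,0],-1],[[0.6,-1,0],[0,0,0],-1],[[0.6,-1,0],[0,0,0],-1],[[0.6,-1,0],[0,0,0],-1],[[0.1,-0.4,0],[0,0,0],-1]]'>/dev/null
python3 -c "
from st import *
tcp(); look('d',('top','scene'))"
```

```text
t 8.20 TCP_F x -270.9 y 39.3 z 138.7 yaw(of tool x; want 90) 90.2 tilt 0.19 F [ 0.4 -0.5  0. ] grip -0.00
top n 2238 block_F c [-178.9   -8. ] wh [141.   93.6] long axis 28.3 (want 90)
scene n 1020 block_F c [-176.4  -10.7] wh [143.6  94.9] long axis 28.2 (want 90)
```

View pics/d_scene.png

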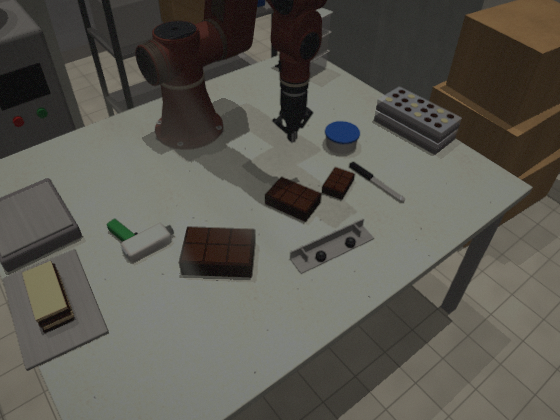

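```bash
python3 -m jog '[[[0,0,0.6],[0,0,0],-1],[[0,0,0.9],[0,0,0],-1],[[0,0,0.95],[0,0,0],-1],[[0,0,0.95],[0,0,0],-1],[[0,0,0.95],[0,0,0],-1],[[0,0,0.6],[0,0,0],-1],[[-0.3,0.16,0],[0,0,0],-1],[[-0.25,0.13,0],[0,0,0],-1]]'>/dev/null
python3 -c "
from st import *
tcp()"
python3 -m jog '[[[-0.24,0.14,0],[0,0,0],-1],[[-0.24,0.15,0],[0,0,0],-1],[[-0.23,0.16,0],[0,0,0],-1],[[-0.22,0.17,0],[0,0,0],-1],[[-0.21,0.18,0],[0,0,0],-1],[[-0.2,0.2,0],[0,0,0],-1],[[-0.19,0.21,0],[0,0,0],-1],[[-0.18,0.22,0],[0,0,0],-1]]'
python3 -c "
from st import *
tcp(); look('e',('top','scene'))"
```

```text
t 9.10 TCP_F x -259.4 y 24.1 z 16.1 yaw(of tool x; want 90) 90.1 tilt 0.02 F [ 0.2 -0.7  0.5] grip -0.00
clock: 9.9
tool_pos: [485.0, 54.4, 16.3]
tcp_rot: [-0.001, 0.75, 0.661, -0.001]
wrist_force: [-8.3, 1.8, 4.3]
grip_width: 0.001
t 9.90 TCP_F x -226.5 y -18.0 z 16.3 yaw(of tool x; want 90) 90.1 tilt 0.20 F [-8.3  1.8  4.3] grip 0.00
top n 319 block_F c [-93.8   7.1] wh [42.6 77.2] long axis 93.5 (want 90)
scene n 1071 block_F c [-146.   -22.9] wh [141.1  95.6] long axis 51.1 (want 90)
```

View pics/e_scene.png

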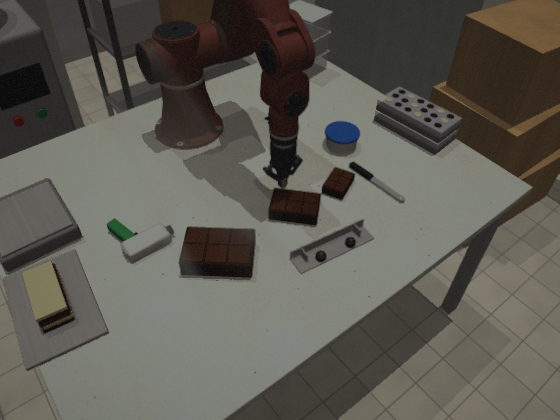

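```bash
python3 -m jog '[[[-0.2,0.2,0],[0,0,0],-1],[[-0.19,0.21,0],[0,0,0],-1],[[-0.18,0.22,0],[0,0,0],-1],[[-0.165,0.23,0],[0,0,0],-1],[[-0.155,0.24,0],[0,0,0],-1]]'
python3 -c "
from st import *
tcp(); look('f',('scene',))"
```

```text
clock: 10.5
tool_pos: [509.5, 28.6, 16.3]
tcp_rot: [-0.001, 0.75, 0.661, -0.001]
wrist_force: [-8.1, 0.3, 4.5]
grip_width: -0.002
t 10.50 TCP_F x -198.9 y -40.5 z 16.3 yaw(of tool x; want 90) 90.1 tilt 0.19 F [-8.1  0.3  4.5] grip -0.00
scene n 1082 block_F c [-125.1  -26. ] wh [139.1  97.5] long axis 69.1 (want 90)
```

```bash
python3 -m jog '[[[0,-0.6,0],[0,0,0],-1],[[0,-0.2,-0.8],[0,0,0],-1],[[0,0,-1],[0,0,0],-1],[[0,0,-1],[0,0,0],-1],[[0.1,0.3,-1],[0,0,0],-1],[[0.25,0.9,0],[0,0,0],-1],[[0.25,1,0],[0,0,0],-1],[[0.25,1,0],[0,0,0],-1]]'>/dev/null
python3 -m jog '[[[0.25,1,0],[0,0,0],-1],[[0.25,1,0],[0,0,0],-1],[[0.25,1,0],[0,0,0],-1],[[0.25,1,0],[0,0,0],-1],[[0,0,0],[0,0,0],-1]]'>/dev/null
python3 -c "
from st import *
tcp(); look('g',('scene','top'))"
```

```text
t 11.85 TCP_F x -34.1 y 6.7 z 111.4 yaw(of tool x; want 90) 90.1 tilt 0.16 F [-0.5 -0.6  0.2] grip -0.00
scene n 1069 block_F c [-122.4  -25.5] wh [141.7  96.7] long axis 68.2 (want 90)
top n 24 block_F c [-115.3  -98.6] wh [19.7  7.6] long axis 6.4 (want 90)
```

View pics/g_scene.png

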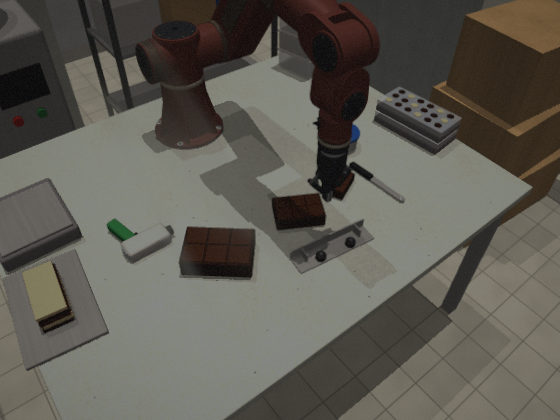

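```bash
python3 -m jog '[[[0,0.16,0.4],[0,0,0],-1],[[0,0,0.8],[0,0,0],-1],[[0,0,0.9],[0,0,0],-1],[[0,0,0.9],[0,0,0],-1],[[0,0,0.8],[0,0,0],-1],[[0,0,0],[0,0,0],-1],[[0.08,-0.22,0],[0,0,0],-1],[[0.08,-0.22,0],[0,0,0],-1]]'>/dev/null
python3 -c "
from st import *
tcp()"
python3 -m jog '[[[0.08,-0.22,0],[0,0,0],-1],[[0.08,-0.23,0],[0,0,0],-1],[[0.07,-0.24,0],[0,0,0],-1],[[0.06,-0.24,0],[0,0,0],-1],[[0.05,-0.24,0],[0,0,0],-1],[[0.04,-0.2,0],[0,0,0],-1]]'
python3 -c "
from st import *
tcp(); look('i',('scene','top'))"
```

```text
t 12.75 TCP_F x -44.0 y 11.0 z 17.4 yaw(of tool x; want 90) 90.1 tilt 0.09 F [ 0.6 -0.1 -0.8] grip 0.00
clock: 13.35
tool_pos: [639.6, 73.3, 18.7]
tcp_rot: [0.003, 0.75, 0.661, 0.002]
wrist_force: [6.4, -2.2, 8.1]
grip_width: -0.003
t 13.35 TCP_F x -75.6 y 20.5 z 18.7 yaw(of tool x; want 90) 90.1 tilt 0.40 F [ 6.4 -2.2  8.1] grip -0.00
scene n 799 block_F c [-128.3  -35.4] wh [120.8  96.3] long axis 75.0 (want 90)
top n 605 block_F c [-138.5  -55.9] wh [68.5 95.7] long axis 162.9 (want 90)
```

View pics/i_scene.png

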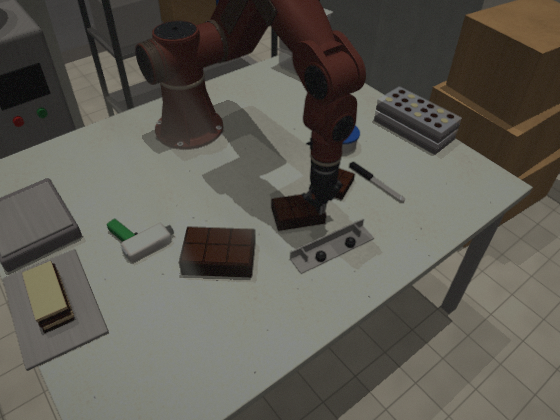

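```bash
python3 -c "
from st import *
tcp(); print(sense()['torque'], sense()['joints'])"
python3 -m jog '[[[0,0,0],[0,0,0],-1]]'
python3 -c "
from st import *
p,W=cloud('scene'); cv2.imwrite('pics/j.png',cv2.resize(p[120:270,230:430,::-1],None,fx=4,fy=4,interpolation=cv2.INTER_CUBIC))"
```

```text
t 13.45 TCP_F x -76.3 y 20.7 z 18.7 yaw(of tool x; want 90) 90.1 tilt 0.34 F [ 2.  -0.5  9.2] grip 0.01
[-0.22127584 -0.55495951 -0.02273304] [ 1.40155785e-03  6.53904298e-01 -8.09125222e-02  8.30113570e-01
 -5.27168938e-04  1.27105628e-01]
clock: 13.55
tool_pos: [638.9, 73.6, 18.7]
tcp_rot: [0.002, 0.75, 0.661, 0.002]
wrist_force: [2.0, -1.7, 10.5]
grip_width: 0.003
```

View pics/j.png

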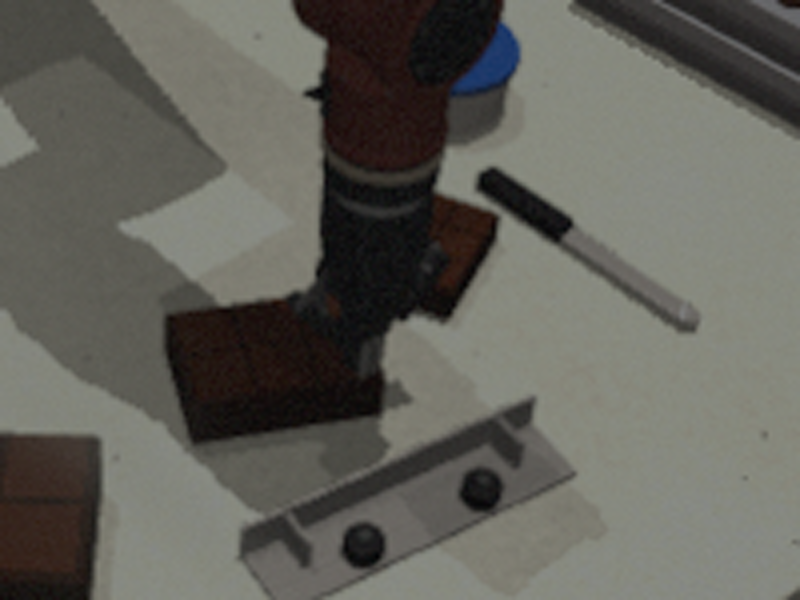

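```bash
python3 -c "
from st import *
f,s=tcp(); P=s['tool_pos']
for dz in (0,30,60): 
  print(dz,(proj('scene',[P+[0,0,dz]])[0]-[230,120])*4)
p,W=cloud('scene'); z=W[...,2]; f=toF(np.nan_to_num(W))
m=(z>25)&(z<75)&(f[...,0]>-280)&(f[...,0]<-40)&(abs(f[...,1]+20)<120)
v,u=np.where(m)
im=np.full(z.shape,0.); im[m]=z[m]
np.set_printoptions(linewidth=220)
print(np.round(im[194:232:2,268:336:4]).astype(int))
"
```

```text
t 13.60 TCP_F x -76.2 y 20.7 z 18.7 yaw(of tool x; want 90) 90.1 tilt 0.31 F [ 2.9 -1.5 11. ] grip -0.00
0 [357.88549    390.73884899]
30 [360.84503482 362.51964045]
60 [363.89267933 333.40355092]
[[ 0  0  0  0  0  0  0  0 45  0  0 50  0  0  0  0  0]
 [ 0  0  0  0 48 45 47 46 50  0  0 47  0  0  0  0  0]
 [ 0 48 46 48 49 48 49 50 47 44  0  0  0  0  0  0  0]
 [ 0 50 49 50 51 49 44 49 47 48  0  0  0  0  0  0  0]
 [ 0 42 49 50 51 45 50 46 52 49 47  0  0  0  0  0  0]
 [ 0 32 47 50 46 46 50 46 49 43 52  0  0  0  0  0  0]
 [ 0  0 48 47 45 49 45 46 48 50 49 49 72 74 75  0  0]
 [ 0  0 48 47 47 47 43 49 49 48 45 52 65 69 65  0  0]
 [ 0  0 48 48 51 48 44 47 50 46 45 49 51 63 55  0  0]
 [ 0  0 43 52 46 52 48 46 51 46 44 50 48 51 49  0  0]
 [ 0  0 45 53 50 48 46 47 51 47 49 49 47 45 46  0  0]
 [ 0  0 45 50 47 45 48 46 44 48 44 48 43 43 35  0  0]
 [ 0  0 34 49 51 49 45 45 44 41 39 36 31 29 25  0  0]
 [ 0  0 27 46 48 43 41 34 36 31 26 26  0  0  0  0  0]
 [ 0  0  0 41 40 35 32 30 26 25  0  0  0  0  0  0  0]
 [ 0  0  0 31 33 26  0  0  0  0  0  0  0  0  0  0  0]
 [ 0  0  0 25  0  0  0  0  0  0  0  0  0  0  0  0  0]
 [ 0  0  0  0  0  0  0  0  0  0  0  0  0  0  0  0  0]
 [ 0  0  0  0  0  0  0  0  0  0  0  0  0  0  0  0  0]]
```

```bash
python3 -c "
from st import *
p,W=cloud('scene')
cv2.imwrite('pics/k.png',cv2.resize(p[180:240,265:345,::-1],None,fx=10,fy=10,interpolation=cv2.INTER_CUBIC))
for uv in [(325,214),(272,204),(279,223)]:
  print(uv,toF(pix2plane('scene',[uv],46)[0]))
"
```

```text
(325, 214) [-60.1952184   26.83367172]
(272, 204) [-170.92885064  -86.03777762]
(279, 223) [ -95.66301671 -106.05651643]
```

View pics/k.png

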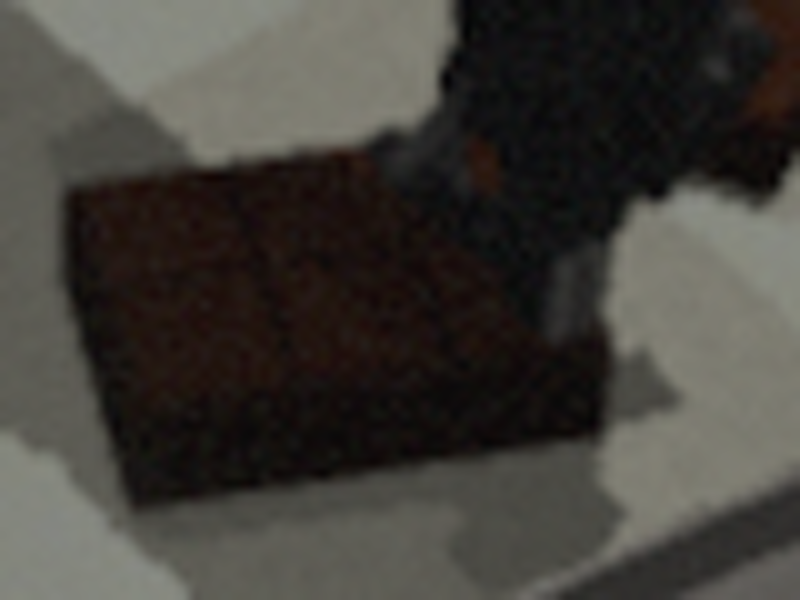

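```bash
python3 -c "
from st import *
p,W=cloud('scene'); f=toF(W)
for c in (316,320,322,324): print(c,[(v,round(f[v,c,0]),round(f[v,c,1]),round(W[v,c,2])) for v in range(204,226,2)])
q=np.clip((p.astype(float)/255)**0.45*255,0,255).astype(np.uint8)
cv2.imwrite('pics/k2.png',cv2.resize(q[180:240,265:345,::-1],None,fx=10,fy=10,interpolation=cv2.INTER_CUBIC))
"
```

```text
316 [(204, -66, -5, 98), (206, -82, 8, 69), (208, -81, 8, 62), (210, -84, 11, 49), (212, -76, 6, 50), (214, -76, 6, 42), (216, -70, 2, 42), (218, -73, 6, 28), (220, -68, 3, 26), (222, -66, 2, 19), (224, -71, 6, 4)]
320 [(204, -65, 9, 92), (206, -69, 13, 78), (208, -69, 13, 70), (210, -71, 16, 59), (212, -71, 16, 50), (214, -69, 15, 44), (216, -67, 15, 38), (218, -65, 14, 32), (220, -67, 16, 20), (222, -66, 16, 12), (224, -69, 19, -1)]
322 [(204, -66, 16, 88), (206, -66, 17, 79), (208, -67, 19, 69), (210, -69, 21, 58), (212, -65, 19, 54), (214, -66, 21, 43), (216, -61, 18, 41), (218, -64, 21, 29), (220, -65, 22, 18), (222, -62, 21, 13), (224, -66, 24, -1)]
324 [(204, -64, 22, 87), (206, -67, 25, 74), (208, -66, 26, 66), (210, -67, 27, 57), (212, -69, 29, 46), (214, -61, 24, 46), (216, -64, 27, 34), (218, -61, 26, 29), (220, -64, 29, 16), (222, -61, 28, 10), (224, -62, 29, 0)]
```

View pics/k2.png

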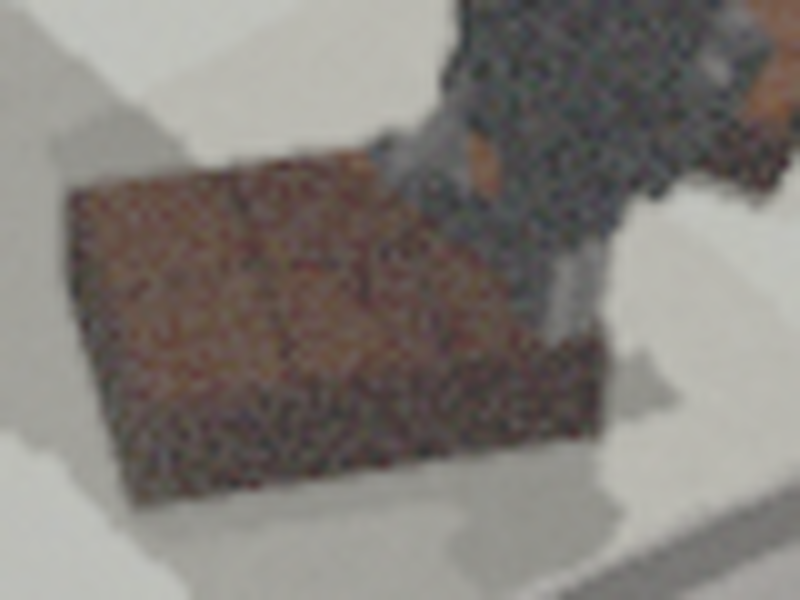

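```bash
python3 -c "
from st import *
w=toW([-34.1,6.7]); print('g',proj('scene',[[*w,111.4],[*w,131]]))
w=toW([-226.5,-18]); print('e',proj('scene',[[*w,16.3],[*w,48]]))
a=cv2.imread('pics/g_scene.png')[150:220,280:380]; 
b=cv2.imread('pics/e_scene.png')[150:220,250:350]
q=np.hstack([a,b]); q=np.clip((q/255.)**0.45*255,0,255).astype(np.uint8)
cv2.imwrite('pics/l.png',cv2.resize(q,None,fx=4,fy=4,interpolation=cv2.INTER_CUBIC))
"
```

```text
g [[326.16357997 206.26860464]
 [326.75190479 201.21418378]]
e [[282.22076808 191.90994707]
 [282.37836607 184.4461292 ]]
```

View pics/l.png

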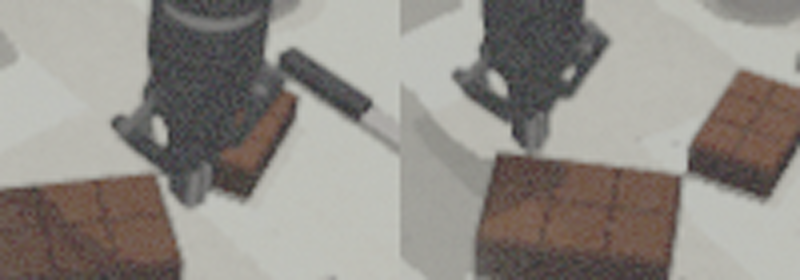

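Upward force is 11 N, and the finger tip appears about 20 to 30 mm higher than the reported TCP, so it is riding on the block's top edge. I'll lift off now and measure the tip against the reported TCP.

```bash
python3 -m jog '[[[0,0.3,-1],[0,0,0],-1],[[0,0.3,-1],[0,0,0],-1],[[0,0.3,-1],[0,0,0],-1],[[0,0,-1],[0,0,0],-1],[[0,0,0],[0,0,0],-1]]' >/dev/null
python3 -c "
from st import *
f,s=tcp()
p,W=cloud('scene'); F=toF(W); z=W[...,2]
m=(abs(F[...,0]-f[0])<25)&(abs(F[...,1]-f[1])<25)&(z>60)&(z<220)
h=z[m]; print(len(h),np.sort(h)[:40].round())
for lo in range(90,200,8):
  k=m&(z>=lo)&(z<lo+8)
  if k.sum(): print(lo,k.sum(),'x',np.nanmin(F[k][:,0]).round(),np.nanmax(F[k][:,0]).round(),'y',np.nanmin(F[k][:,1]).round(),np.nanmax(F[k][:,1]).round())
print(blk(W,p,'scene'))
q=np.clip((p/255.)**0.45*255,0,255).astype(np.uint8)
u,v=proj('scene',[s['tool_pos']])[0]; print(u,v)
cv2.imwrite('pics/n.png',cv2.resize(q[130:250,260:400,::-1],None,fx=5,fy=5,interpolation=cv2.INTER_CUBIC))
"
```

```text
t 14.25 TCP_F x -54.0 y 20.9 z 120.3 yaw(of tool x; want 90) 90.1 tilt 0.35 F [ 0.5 -0.7 -0.2] grip 0.00
228 [150. 152. 152. 152. 152. 153. 153. 154. 154. 156. 156. 156. 156. 156.
 158. 158. 158. 158. 158. 159. 161. 161. 161. 161. 162. 162. 162. 162.
 162. 163. 163. 163. 164. 164. 164. 165. 166. 166. 167. 167.]
146 8 x -61.0 -44.0 y 10.0 27.0
154 17 x -59.0 -42.0 y 8.0 35.0
162 24 x -60.0 -42.0 y 7.0 32.0
170 25 x -58.0 -42.0 y 6.0 33.0
178 15 x -51.0 -43.0 y 7.0 32.0
186 19 x -50.0 -42.0 y 8.0 43.0
194 51 x -67.0 -40.0 y -3.0 45.0
scene n 1058 block_F c [-124.5  -25.8] wh [139.6  96.7] long axis 71.6 (want 90)
(array([-124.45373535,  -25.78091431]), 71.59923553466797)
326.6326043147323 197.70314375215452
```

View pics/n.png

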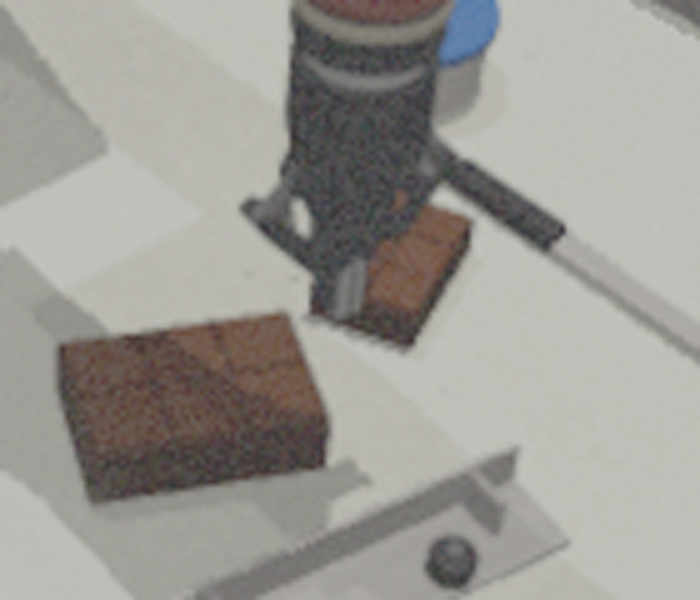

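```bash
python3 -c "
from st import *
w=toW([-43,21])
for z in (120,130,140,150): print(z,proj('scene',[[*w,z]])[0])
p,W=cloud('scene'); F=toF(W)
for v in range(180,200): print(v,[tuple(np.round([F[v,u,0],F[v,u,1],W[v,u,2]]).astype(int)) for u in (325,328,331)])
tcp()
pt,Wt=cloud('top'); 
"
```

```text
120 [328.89744866 200.22417265]
130 [329.20954357 197.63505802]
140 [329.52484833 195.01736861]
150 [329.84340744 192.3706701 ]
180 [(np.int64(-48), np.int64(4), np.int64(199)), (np.int64(-41), np.int64(8), np.int64(202)), (np.int64(-47), np.int64(23), np.int64(191))]
181 [(np.int64(-51), np.int64(7), np.int64(192)), (np.int64(-44), np.int64(11), np.int64(196)), (np.int64(-49), np.int64(25), np.int64(185))]
182 [(np.int64(-50), np.int64(6), np.int64(189)), (np.int64(-42), np.int64(10), np.int64(194)), (np.int64(-49), np.int64(26), np.int64(181))]
183 [(np.int64(-49), np.int64(5), np.int64(187)), (np.int64(-43), np.int64(11), np.int64(189)), (np.int64(-45), np.int64(23), np.int64(182))]
184 [(np.int64(-51), np.int64(8), np.int64(181)), (np.int64(-46), np.int64(13), np.int64(182)), (np.int64(-48), np.int64(25), np.int64(175))]
185 [(np.int64(-52), np.int64(9), np.int64(176)), (np.int64(-47), np.int64(15), np.int64(176)), (np.int64(-46), np.int64(24), np.int64(174))]
186 [(np.int64(-51), np.int64(8), np.int64(173)), (np.int64(-47), np.int64(15), np.int64(173)), (np.int64(-43), np.int64(
[... 1282 characters left out ...]
int64(114), np.int64(5))]
196 [(np.int64(-160), np.int64(99), np.int64(-1)), (np.int64(-153), np.int64(105), np.int64(2)), (np.int64(-151), np.int64(116), np.int64(-2))]
197 [(np.int64(-153), np.int64(94), np.int64(2)), (np.int64(-150), np.int64(104), np.int64(0)), (np.int64(-145), np.int64(111), np.int64(1))]
198 [(np.int64(-149), np.int64(91), np.int64(3)), (np.int64(-147), np.int64(101), np.int64(0)), (np.int64(-139), np.int64(107), np.int64(4))]
199 [(np.int64(-149), np.int64(91), np.int64(-1)), (np.int64(-140), np.int64(96), np.int64(4)), (np.int64(-137), np.int64(106), np.int64(1))]
t 14.35 TCP_F x -56.1 y 20.6 z 116.8 yaw(of tool x; want 90) 90.1 tilt 0.06 F [ 0.  -0.2 -0. ] grip 0.00
```

Reported TCP is about 30 mm below the real tips (tip z≈150 against TCP z≈119). So my earlier pushes touched only the top edge, and the last one slipped up. From here I'll work about 28 mm lower, descending with force checks.

```bash
python3 -m jog '[[[-0.3,0.5,0],[0,0,0],-1],[[-0.26,0.4,0],[0,0,0],-1],[[0,0,0.8],[0,0,0],-1],[[0,0,0.9],[0,0,0],-1],[[0,0,0.9],[0,0,0],-1],[[0,0,0.9],[0,0,0],-1],[[0,0,0.5],[0,0,0],-1],[[0,0,0],[0,0,0],-1]]' 
python3 -m jog '[[[0,0,0.2],[0,0,0],-1],[[0,0,0.2],[0,0,0],-1],[[0,0,0],[0,0,0],-1]]' 
python3 -c "
from st import *
tcp()
p,W=cloud('scene')
q=np.clip((p/255.)**0.45*255,0,255).astype(np.uint8)
cv2.imwrite('pics/o.png',cv2.resize(q[130:250,260:400,::-1],None,fx=5,fy=5,interpolation=cv2.INTER_CUBIC))
"
```

```text
clock: 15.2
tool_pos: [677.3, 54.1, 13.5]
tcp_rot: [-0.002, 0.75, 0.661, -0.002]
wrist_force: [-0.2, -0.3, -0.4]
grip_width: 0.001
clock: 15.5
tool_pos: [679.6, 54.0, 6.2]
tcp_rot: [0.0, 0.75, 0.661, 0.0]
wrist_force: [-0.5, 0.2, -0.1]
grip_width: 0.003
t 15.50 TCP_F x -33.4 y 6.5 z 6.2 yaw(of tool x; want 90) 90.1 tilt 0.01 F [-0.5  0.2 -0.1] grip 0.00
```

View pics/o.png

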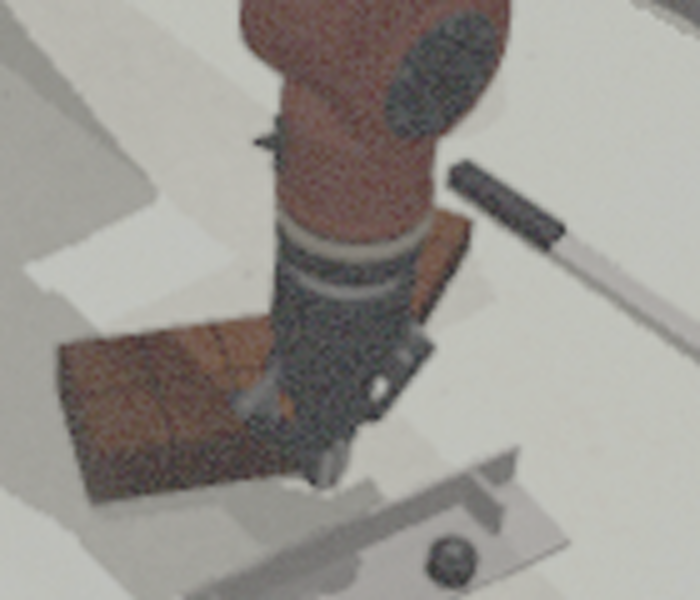

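```bash
python3 -c "
from st import *
w=toW([-23,6.5])
for z in (6,16,26,36): print(z,proj('scene',[[*w,z]])[0])
p,W=cloud('scene'); F=toF(W)
for v in range(214,234): print(v,[tuple(int(round(float(x))) for x in (F[v,u,0],F[v,u,1],W[v,u,2])) for u in (322,325,328)])
"
```

```text
6 [325.28472709 234.21923952]
16 [325.56576149 231.93232864]
26 [325.84961692 229.62095081]
36 [326.13633249 227.28473982]
214 [(-35, -4, 85), (-17, -8, 104), (-26, 9, 87)]
215 [(-32, -6, 86), (-17, -7, 99), (-26, 10, 82)]
216 [(-26, -10, 88), (-25, -1, 85), (-23, 8, 82)]
217 [(-30, -7, 80), (-23, -2, 83), (-24, 9, 77)]
218 [(-26, -10, 81), (-21, -3, 81), (-27, 12, 68)]
219 [(-27, -8, 75), (-21, -3, 78), (-25, 11, 67)]
220 [(-29, -7, 68), (-24, 0, 69), (-23, 10, 64)]
221 [(-25, -9, 69), (-22, -1, 67), (-25, 12, 57)]
222 [(-29, -6, 59), (-23, 0, 62), (-24, 12, 55)]
223 [(-26, -7, 59), (-25, 2, 55), (-23, 11, 52)]
224 [(-28, -6, 52), (-22, 0, 54), (-24, 12, 46)]
225 [(-26, -7, 50), (-26, 4, 44), (-25, 14, 40)]
226 [(-27, -6, 44), (-26, 4, 40), (-22, 12, 40)]
227 [(-56, 18, -2), (-24, 3, 38), (-46, 32, 1)]
228 [(-50, 14, 3), (-46, 21, 3), (-43, 31, 0)]
229 [(-51, 15, -4), (-44, 20, 1), (-39, 27, 2)]
230 [(-46, 11, -1), (-39, 17, 2), (-36, 25, 1)]
231 [(-42, 8, 0), (-39, 17, -2), (-32, 22, 2)]
232 [(-40, 7, -1), (-36, 15, -2), (-32, 23, -3)]
233 [(-36, 4, 0), (-32, 12, 0), (-27, 19, 1)]
```

```bash
python3 -m jog '[[[0,0,0.3],[0,0,0],-1],[[0,0,0.3],[0,0,0],-1],[[0,0,0.1],[0,0,0],-1],[[0,0,0],[0,0,0],-1]]' 
python3 -m jog '[[[0.08,-0.22,0],[0,0,0],-1],[[0.08,-0.22,0],[0,0,0],-1],[[0.08,-0.22,0],[0,0,0],-1],[[0.08,-0.22,0],[0,0,0],-1],[[0.08,-0.23,0],[0,0,0],-1],[[0.07,-0.23,0],[0,0,0],-1]]'
python3 -c "
from st import *
tcp()"
```

```text
clock: 16.0
tool_pos: [678.9, 54.0, -12.2]
tcp_rot: [-0.0, 0.75, 0.661, -0.001]
wrist_force: [-0.4, -0.4, 0.0]
grip_width: 0.001
clock: 16.6
tool_pos: [648.4, 70.4, -10.8]
tcp_rot: [0.001, 0.75, 0.661, 0.001]
wrist_force: [4.9, 1.3, 0.5]
grip_width: -0.006
t 16.60 TCP_F x -66.5 y 18.8 z -10.8 yaw(of tool x; want 90) 90.2 tilt 0.12 F [4.9 1.3 0.5] grip -0.01
```

```bash
python3 -m jog '[[[0.05,-0.24,0],[0,0,0],-1],[[0.04,-0.22,0],[0,0,0],-1],[[0.02,-0.12,0],[0,0,0],-1],[[0,0,0],[0,0,0],-1],[[0,0.5,0],[0,0,0],-1],[[0,0.1,-0.8],[0,0,0],-1],[[0,0,-1],[0,0,0],-1],[[0,0,-1],[0,0,0],-1]]'
python3 -m jog '[[[0,0,-1],[0,0,0],-1],[[0,0,-1],[0,0,0],-1],[[0.8,0,0],[0,0,0],-1],[[0.8,0,0],[0,0,0],-1],[[0,0,0],[0,0,0],-1]]'
python3 -c "
from st import *
tcp(); look('q',('scene','top'))"
```

```text
clock: 17.4
tool_pos: [647.1, 72.1, 58.5]
tcp_rot: [-0.001, 0.75, 0.661, -0.001]
wrist_force: [0.7, -0.1, 0.2]
grip_width: -0.002
clock: 17.9
tool_pos: [652.7, 113.8, 108.3]
tcp_rot: [-0.001, 0.75, 0.662, -0.001]
wrist_force: [0.0, 0.3, -0.6]
grip_width: 0.002
t 17.90 TCP_F x -67.8 y 62.4 z 108.3 yaw(of tool x; want 90) 90.2 tilt 0.10 F [ 0.   0.3 -0.6] grip 0.00
scene n 1040 block_F c [-142.   -31.1] wh [141.8  97.1] long axis 88.4 (want 90)
top n 1795 block_F c [-145.   -32.8] wh [130.2  95.3] long axis 87.2 (want 90)
```

View pics/q_scene.png

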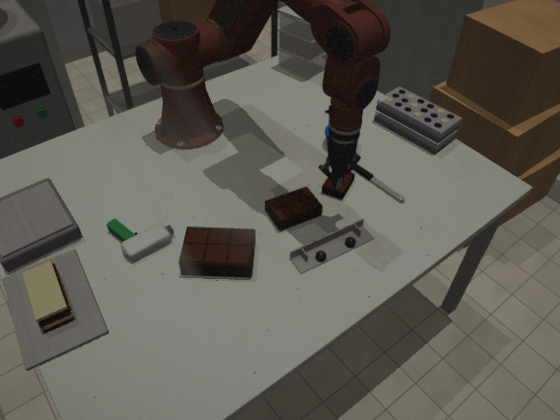

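```bash
python3 -m jog '[[[-0.3,-0.6,0],[0,0,0],-1],[[-0.55,-1,0],[0,0,0],-1],[[-0.55,-1,0],[0,0,0],-1],[[-0.55,-1,0],[0,0,0],-1],[[-0.55,-1,0],[0,0,0],0],[[-0.55,-1,0],[0,0,0],1],[[-0.55,-1,0],[0,0,0],1],[[-0.2,-0.7,0],[0,0,0],1]]'>/dev/null
python3 -m jog '[[[0,0,0],[0,0,0],1],[[0,0,0],[0,0,0],1]]'
python3 -c "
from st import *
tcp(); look('r',('scene','top'))
p,W=cloud('top')
blkm=block=None
from m2 import block
r,m=block(p,W,box=(480,660,-70,140)); 
print('top height-only F',toF(np.array(r[0])),r[1],r[2]-np.degrees(TH))"
```

```text
clock: 19.0
tool_pos: [461.0, 40.3, 108.9]
tcp_rot: [0.0, 0.751, 0.661, 0.0]
wrist_force: [-0.0, -0.2, 0.2]
grip_width: 0.993
t 19.00 TCP_F x -248.5 y -35.1 z 108.9 yaw(of tool x; want 90) 90.1 tilt 0.03 F [-0.  -0.2  0.2] grip 0.99
scene n 1100 block_F c [-142.4  -31.2] wh [139.7  97.6] long axis 86.0 (want 90)
top n 883 block_F c [-122.5  -28.9] wh [140.   50.4] long axis 86.8 (want 90)
top height-only F [-119.57448258  -27.86576045] (145.31895446777344, 51.03303909301758) 86.68825363042342
```

View pics/r_top.png

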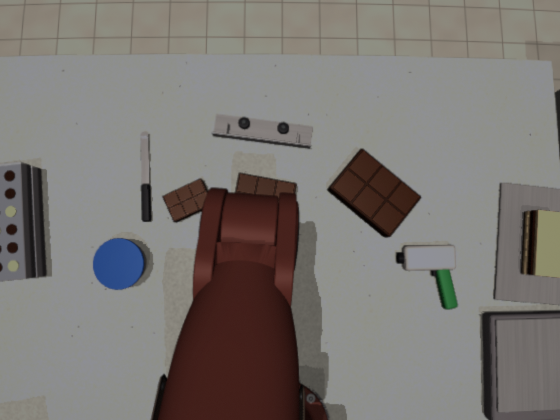

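```bash
python3 -m jog '[[[0.26,0,0.6],[0,0,0],1],[[0,0,0.9],[0,0,0],1],[[0,0,0.9],[0,0,0],1],[[0,0,0.9],[0,0,0],1],[[0,0,0.9],[0,0,0],1],[[0,0,0.4],[0,0,0],1],[[0,0,0],[0,0,0],1]]' 
python3 -m jog '[[[0,0,0.3],[0,0,0],1],[[0,0,0.3],[0,0,0],1],[[0,0,0],[0,0,0],1]]' 
python3 -c "
from st import *
f,s=tcp()
p,W=cloud('scene')
F=toF(W); z=W[...,2]
q=np.clip((p/255.)**0.45*255,0,255).astype(np.uint8)
cv2.imwrite('pics/s.png',cv2.resize(q[130:250,230:370,::-1],None,fx=5,fy=5,interpolation=cv2.INTER_CUBIC))
"
```

```text
clock: 19.85
tool_pos: [460.8, 47.5, -7.5]
tcp_rot: [-0.001, 0.75, 0.661, -0.001]
wrist_force: [0.0, -0.4, 0.9]
grip_width: 0.997
clock: 20.15
tool_pos: [461.3, 47.3, -21.7]
tcp_rot: [-0.0, 0.75, 0.661, -0.0]
wrist_force: [-0.3, -1.2, -0.6]
grip_width: 0.997
t 20.15 TCP_F x -249.1 y -28.1 z -21.7 yaw(of tool x; want 90) 90.1 tilt 0.02 F [-0.3 -1.2 -0.6] grip 1.00
```

View pics/s.png

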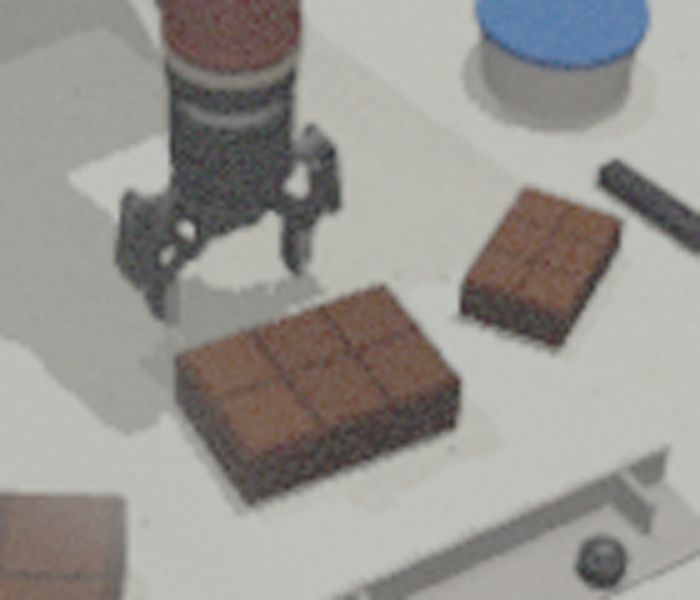

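```bash
python3 -c "
from st import *
look(None,('scene',))"
python3 -m jog '[[[0,0.3,0],[0,0,0],1],[[0,0.5,0],[0,0,0],1],[[0,0.4,0],[0,0,0],1],[[0,0.24,0],[0,0,0],1],[[0,0.16,0],[0,0,0],1],[[0,0.16,0],[0,0,0],1],[[0,0.16,0],[0,0,0],1],[[0,0.1,0],[0,0,0],1]]'
python3 -c "
from st import *
tcp();look('t',('scene',))"
```

```text
scene n 1113 block_F c [-143.6  -31.6] wh [141.3  98.6] long axis 87.4 (want 90)
clock: 21.05
tool_pos: [509.2, 40.7, -21.9]
tcp_rot: [-0.001, 0.75, 0.661, -0.002]
wrist_force: [-9.0, -0.9, 5.6]
grip_width: 1.001
t 21.05 TCP_F x -200.8 y -28.5 z -21.9 yaw(of tool x; want 90) 90.1 tilt 0.26 F [-9.  -0.9  5.6] grip 1.00
scene n 1089 block_F c [-142.6  -29.1] wh [105.  140.7] long axis 90.1 (want 90)
```

```bash
python3 -m jog '[[[0,0.16,0],[0,0,0],1],[[0,0.24,0],[0,0,0],1],[[0,0.24,0],[0,0,0],1],[[0,0.24,0],[0,0,0],1],[[0,0.24,0],[0,0,0],1],[[0,0.24,0],[0,0,0],1],[[0,0.24,0],[0,0,0],1],[[0,0.24,0],[0,0,0],1]]'
python3 -c "
from st import *
tcp();look(None,('scene',))"
```

```text
clock: 21.9
tool_pos: [554.2, 35.6, -22.1]
tcp_rot: [-0.002, 0.75, 0.661, -0.002]
wrist_force: [-8.3, 0.3, 4.4]
grip_width: 1.004
t 21.90 TCP_F x -155.4 y -27.8 z -22.1 yaw(of tool x; want 90) 90.2 tilt 0.31 F [-8.3  0.3  4.4] grip 1.00
scene n 1167 block_F c [-93.3 -29. ] wh [100.  140.9] long axis 91.3 (want 90)
```

```bash
python3 -m jog '[[[0,0.16,0],[0,0,0],1],[[0,0.24,0],[0,0,0],1],[[0,0.24,0],[0,0,0],1],[[0,0.2,0],[0,0,0],1],[[0,0.16,0],[0,0,0],1],[[0,0.12,0],[0,0,0],1],[[0,0.08,0],[0,0,0],1],[[0,0,0],[0,0,0],1]]'
python3 -c "
from st import *
tcp()
for i in range(3): look('u',('scene',))
q=cv2.imread('pics/u_scene.png'); q=np.clip((q/255.)**0.45*255,0,255).astype(np.uint8)
cv2.imwrite('pics/u.png',cv2.resize(q[140:280,240:400],None,fx=4,fy=4,interpolation=cv2.INTER_CUBIC))"
```

```text
clock: 22.75
tool_pos: [584.9, 31.7, -22.0]
tcp_rot: [-0.001, 0.75, 0.661, -0.001]
wrist_force: [-4.4, 0.8, 1.2]
grip_width: 0.999
t 22.75 TCP_F x -124.5 y -27.8 z -22.0 yaw(of tool x; want 90) 90.1 tilt 0.21 F [-4.4  0.8  1.2] grip 1.00
scene n 1217 block_F c [-63.2 -28.4] wh [ 98.5 140.4] long axis 90.4 (want 90)
scene n 1209 block_F c [-62.1 -29.6] wh [ 96.8 140. ] long axis 90.7 (want 90)
scene n 1215 block_F c [-62.5 -27.6] wh [141.7  99.1] long axis 89.3 (want 90)
```

View pics/u.png

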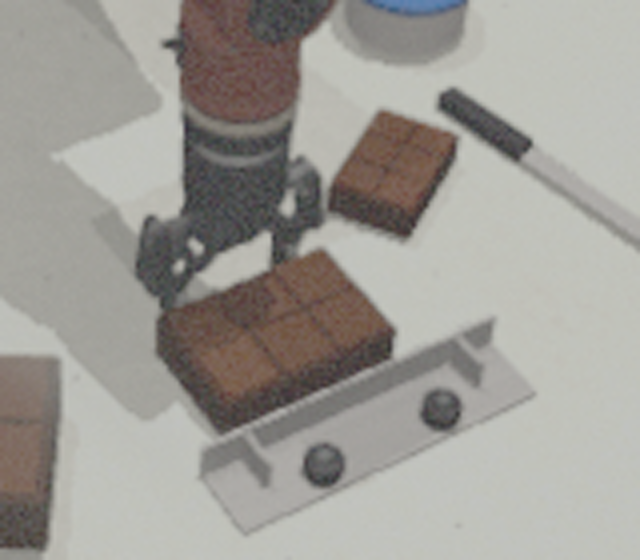

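```bash
python3 -m jog '[[[0,0.1,0],[0,0,0],1],[[0,0.1,0],[0,0,0],1],[[0,0.1,0],[0,0,0],1],[[0,0.1,0],[0,0,0],1]]'
python3 -c "
from st import *
tcp();look(None,('scene',))"
python3 -m jog '[[[0,0.06,0],[0,0,0],1],[[0,0.06,0],[0,0,0],1],[[0,0.06,0],[0,0,0],1]]'
python3 -c "
from st import *
tcp();look(None,('scene',))"
```

```text
clock: 23.3
tool_pos: [594.7, 30.5, -22.0]
tcp_rot: [-0.001, 0.75, 0.661, -0.001]
wrist_force: [-5.5, 1.2, 1.5]
grip_width: 1.0
t 23.30 TCP_F x -114.6 y -27.7 z -22.0 yaw(of tool x; want 90) 90.2 tilt 0.22 F [-5.5  1.2  1.5] grip 1.00
scene n 1220 block_F c [-53.1 -28.3] wh [140.7  98.5] long axis 88.9 (want 90)
clock: 23.65
tool_pos: [598.0, 30.1, -22.0]
tcp_rot: [-0.002, 0.75, 0.661, -0.002]
wrist_force: [-15.1, 1.8, 10.7]
grip_width: 1.003
t 23.65 TCP_F x -111.3 y -27.7 z -22.0 yaw(of tool x; want 90) 90.1 tilt 0.34 F [-15.1   1.8  10.7] grip 1.00
scene n 1233 block_F c [-49.1 -28. ] wh [ 98.8 140.7] long axis 90.2 (want 90)
```

```bash
python3 -m jog '[[[0,0.06,0],[0,0,0],1],[[0,0.04,0],[0,0,0],1],[[0,0,0],[0,0,0],1]]'
python3 -c "
from st import *
tcp();look(None,('scene',))"
```

```text
clock: 24.0
tool_pos: [597.7, 30.2, -22.1]
tcp_rot: [-0.004, 0.75, 0.661, -0.003]
wrist_force: [-21.1, 3.1, 14.2]
grip_width: 1.001
t 24.00 TCP_F x -111.6 y -27.6 z -22.1 yaw(of tool x; want 90) 90.2 tilt 0.58 F [-21.1   3.1  14.2] grip 1.00
scene n 1228 block_F c [-52.2 -28.1] wh [101.9 142.9] long axis 90.4 (want 90)
```

```bash
python3 -m jog '[[[0,-0.1,0],[0,0,0],1],[[0,-0.1,0],[0,0,0],1],[[0,-0.2,0],[0,0,0],1],[[0,-0.4,0],[0,0,0],1],[[0,-0.8,0],[0,0,0],1],[[0,-0.8,-0.3],[0,0,0],1],[[0,-0.6,-0.8],[0,0,0],1],[[0,-0.5,-1],[0,0,0],1]]'
python3 -m jog '[[[0,-1,-1],[0,0,0],1],[[0,-1,-1],[0,0,0],1],[[0,-1,-1],[0,0,0],1],[[-1,-1,-0.6],[0,0,0],1],[[-1,-0.6,0],[0,0,0],1],[[-1,-0.6,0],[0,0,0],1],[[-1,-0.6,0],[0,0,0],1],[[0,0,0],[0,0,0],1]]'
python3 -c "
from st import *
tcp();look('w',('top','scene'))
q=cv2.imread('pics/w_scene.png'); q=np.clip((q/255.)**0.45*255,0,255).astype(np.uint8)
cv2.imwrite('pics/w.png',cv2.resize(q[140:280,240:400],None,fx=4,fy=4,interpolation=cv2.INTER_CUBIC))"; python3 m.py
```

```text
clock: 24.85
tool_pos: [514.7, 40.5, 31.0]
tcp_rot: [-0.001, 0.75, 0.661, -0.001]
wrist_force: [1.0, 0.1, 0.2]
grip_width: 1.0
clock: 25.65
tool_pos: [358.5, -42.1, 121.1]
tcp_rot: [0.0, 0.751, 0.66, -0.0]
wrist_force: [-0.1, 0.4, -0.7]
grip_width: 1.002
t 25.65 TCP_F x -339.6 y -129.9 z 121.1 yaw(of tool x; want 90) 90.0 tilt 0.04 F [-0.1  0.4 -0.7] grip 1.00
top n 2223 block_F c [-51.  -25.5] wh [ 95.8 141.9] long axis 90.0 (want 90)
scene n 1250 block_F c [-48.8 -29. ] wh [ 95.7 140. ] long axis 90.2 (want 90)
table z -0.03921399744321783
px [238 116  12  13] ztop 22.8 c [759.3  87.1] wh [28.3 27.5] ang 65.4
px [211 122 100  62] ztop 50.0 c [659.2  25.5] wh [144.2  97.7] ang 82.7
px [277 122  12  12] ztop 23.1 c [746.7 -11.9] wh [26.9 27. ] ang 50.3
px [140 132  11  90] ztop 19.2 c [621.5 332.8] wh [226.3  23. ] ang 2.5
px [327 148  94  89] ztop 64.9 c [ 577.5 -234.5] wh [189.3 127.5] ang 50.3
px [ 22 162  23 117] ztop 81.6 c [508.4 593.6] wh [273.5   5.7] ang 5.7
px [162 178  52  45] ztop 37.2 c [560.5 222.9] wh [ 71.9 103.1] ang 26.1
px [495 183  65 122] ztop 76.0 c [ 451.1 -651. ] wh [ 66.1 160.8] ang 86.6
px [ 93 238  53  52] ztop 62.2 c [406.  379.1] wh [119.8 119.5] ang 28.4
px [397 245  61  65] ztop 39.1 c [ 372.8 -366.5] wh [144.9 153.2] ang 88.7
px [482 311  78 109] ztop 65.4 c [ 152.4 -599.8] wh [238.2 166.3] ang 0.1
px [229 385  27  35] ztop 15.9 c [70.3 86.6] wh [ 30.5 102.4] ang 62.0
```

View pics/w.png

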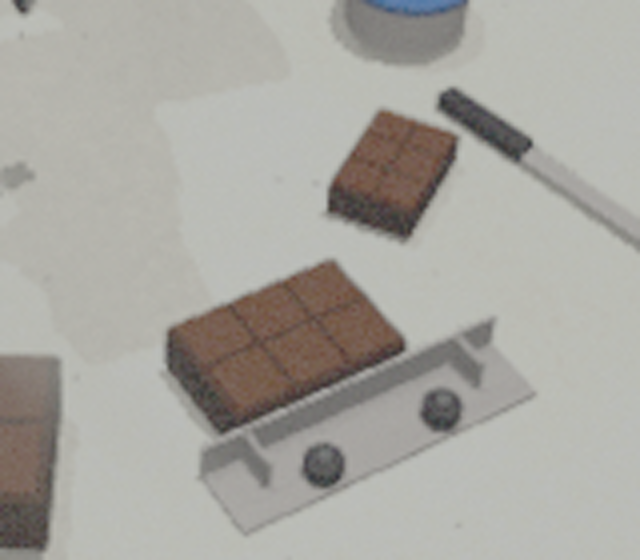

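View pics/w_top.png

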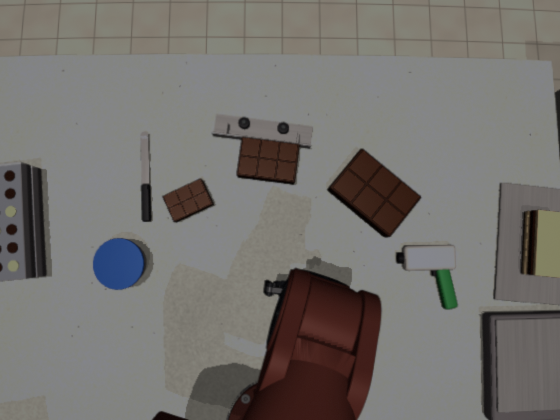

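The block is flush and square at about 90°. It didn't move when the push force rose to 21 N, and the bystanders haven't moved. Handing in.

```bash
python3 -c "
from rig import *
print(hand_in()); print(sense()['clock'])"
```

```text
the job is handed in; nothing more can be done
None
the job is handed in; nothing more can be done
```

The block now lies flush against the fence with a whole long side, but one of my pushes pressed down on its top on the way, against your instruction. I handed the job in at about 26 s.

**What I did:** I turned the middle block (98 x 145 mm) with shut fingers, pushing at its corners from alternating sides. I then squared it with the two open fingers on its rear long side and slid it straight to the fence.
- **Turning:** its middle stayed within about 33 mm of where it began in every check I took. It measured 90.1° with about 94 mm still clear of the fence.
- **Seating:** at the fence the push force rose to 21 N with no further movement.

**Last checks, hand away:**
- **Angle:** the long side reads 90.0° from the top camera and 90.2° from the scene camera.
- **Distance to the fence:** the block's middle is about 49 to 51 mm from the face, where flush is 49. That is within my fence-line and camera error of 1 to 2 mm.
- **Position along the fence:** it sits about 27 mm from the fence's middle, where up to 52 mm would still fit.
- **Bystanders:** the tub, thermometer and knife are where they were, within about 2 mm.

**What went wrong:**
- **Finger height:** the real finger tips are about 30 mm above the reported TCP, which I noticed only after the first pushes. Those touched just the top few millimetres of the sides.
- **Downward press:** on the third push the finger slid up onto the block's top edge and pressed down with about 11 N for roughly half a second. I lifted off, worked lower and redid the push cleanly. I saw no sign that the block tipped.
- **Vertical force in the final slide:** there was some on the finger, up to 14 N while seating. I take it to be friction on the side.

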